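Index the plant turntable to the green station

ROBOT

A 7-joint arm with a two-finger parallel gripper is mounted at the origin on the work surface. World frame = base frame: x ahead of the robot, y to its left, z up, the work surface at z = 0. Lengths are in m, angles in rad, forces in N, time in s.
With the tool pointing down it reaches from about 0.425 to 0.95 m from the base axis. Payload 16.7 kg.
Tool frame: the origin (TCP) lies on the centre line of the jaws, within the pads' length; the fingertips stand env.tip_reach ahead of it and the grasp point (between the pads) lies 5 mm behind it (env.tip_reach is the distance from the TCP to the fingertips, in m); z points along the fingers, y is the direction in which the jaws open and shut (so a half turn about z gives the same grasp; the last joint's range is limited). The gripper opens to 94 mm and grips with 3 to 60 N. Pads are 16 mm wide; open, the fingers measure 119 mm over their backs; the gripper's body (75 mm by 177 mm) begins 78 mm behind the grasp point.
Start: joints at [1.054, 0.426, 0.074, 1.606, -0.034, 1.111, -0.067], TCP at [0.242, -0.63, 0.219] pointing down, gripper open.
Joint ranges: [-2.85, 2.85], [-0.5, 2.14], [-1.23, 1.37], [0.21, 2.46], [-1.02, 4.16], [0.16, 2.05], [-2.73, 2.73]. Speed limits (rad/s): [1.89, 1.89, 2.39, 2.39, 3.01, 3.01, 3.01].

INTERFACE

Orientations are given as a unit quaternion [x, y, z, w].
In Python, from cell import readout, snapshot, job, models, env gives the robot as it stands. The module is installed in compiled form; this text tells all that it offers.
- The arm moves only by the tool move_arm, never from a script. Its argument "series" is a list that holds one entry, the list of rows, each a list of 7 numbers: the shift along the tool's x, y, z in m, then the turn, a rotation vector about the tool's x, y, z in rad, then the finger opening in m, from 0 to 0.094. A call has exactly 5 rows; each row shifts and turns the commanded pose from where the row before left it, along the tool's axes as they then stand; what a row does not reach is not made up. A row lasts 1/12 s, in which the tool goes at most 41.7 mm and 7.16 degrees, less where a joint would pass 70% of its speed; a pose out of reach is approached as far as the arm can. A call with a gripper value outside its range is refused whole. The fingers move at their own pace and stop on an object; the grip force is fixed at half the most. Time passes only in rows, so rows that do not move let the fingers close, or fill a call up. It gives the time, the measured TCP pose, the force and the opening at its end, in the units of the state.
- readout.state(): the state, without advancing time (a new reading comes with each control period).
- snapshot(name): name is "side" or "top"; returns a dict with "image" (480x640x3 uint8, red, green, blue), "fx", "fy", "cx", "cy" (pixels), "k1" (the pictures are not rectified: a ray, as slopes to the right and down, at radius r is drawn at 1 + k1 r^2 times it, then the intrinsics apply), "rvec" (rotation vector, rad) and "tvec" (3), from world to camera coordinates, as OpenCV has them. Camera axes: x right, y down, z forward; pixel columns grow to the right and rows downward; lengths in m; the calibration is good to about 2 mm. A picture is of the moment at which its call begins. There is no depth.
- job.job_done(): hands the job in, once; it reports no verdict.
Trained networks look in a picture, given as the dict that the camera call returned (one of the last four; its "shot" number tells which), for a name from the list of things; names that differ only in an ending like _2 or _b are one class to them, and where a whole thing is asked for, a point or a joint stands for the part that bears it (a point fixed in the world has none). Each returns a list of dicts, best first, with "confidence" (0 to 1); they miss things now and then, are a little off and sometimes report something else, mostly with a low value. They report only what shows in the picture. A call takes as long as a camera call.
- models.cut_out(query, picture): "region" (480x640 bool, what is visible of it).
- models.spot_point(query, picture): "location" ([x, y, z] in m, in the coordinates of the camera as it stood for that picture, good to about 4 mm: a listed point, or the origin of a listed thing).
The state is a dict: "time_s": time; "q": joint angles; "joint_velocities": joint speeds; "joint_torque": joint torques, N m; "position": TCP position; "tool_rot": TCP orientation; "wrist_force": force on the tool from outside, world axes, zero at the start; "wrist_torque": the same for the moment, N m; "opening": finger opening in m.
Only numpy, scipy, OpenCV 4.12 (cv2) and the standard library are available. Lean on these libraries where they do the work, as an engineer would, in place of code of your own. Each camera call takes 0.05 s, during which the arm holds its last target.

TASK

Pull up the yellow-capped spring plunger on the round plant-imaging turntable, swing the turntable round to the station with the green tab, and let the pin spring fully home into that station's hole, which is hidden under the platter somewhere close to the tab, so feel for it. Be gentle: do not force or slam the pin against the track, leave the culture jar standing in its place in the middle, and do not disturb the other things on the bench.

Things in the scene. Friction and masses are not known exactly. Their poses are not given: they have to be found in the camera images.
- axis (a point): point on the turntable's vertical turning axis, at the top face of the platter, 43 mm above the bench. The turntable: blue round base 290 mm across and 30 mm high, fixed to the bench; on it a silver platter 234 mm across, top face 43 mm above the bench, that turns freely with slight friction (about 1 N at the knob), at most 75 degrees either way from its start
- knob (a point): centre of the plunger's round knob: black, 24 mm across and 26 mm tall, with a yellow cap 28 mm across and 6 mm tall on it. The point is 75 mm above the bench when the pin is home (black part from 60 to 86 mm, cap top at 92 mm). The knob stands 95 mm from the turntable's axis over a thin steel bush (18 mm across, up to 57 mm high), is carried round by the platter, and rises vertically. Gripped by the black part with room for fingertips below
- plunger (a joint): how far the plunger is pulled up, m: 0 = pin fully home in a hole; up to 0.014 at its stop. A spring pushes it down with about 5 N at 0 and 7.5 N at 0.014, damped, so that it drops in about 0.1 s. The pin is 8 mm deep in its hole: above 0.008 it is clear of the track, and at 0.008 its tip is riding on the track between holes
- pin: the 8 mm steel index pin under the knob, flat-ended with a small chamfer, hidden under the platter; the origin is its tip. Holes are 3 mm wider than the pin. When it rides on the track and the knob is pushed sideways along its circle slowly (about 15 mm/s) the spring drops it into a hole as it comes over, and the knob then stops dead against the side of the hole. The force on the pin must stay gentle (about 5 N is the spring alone; 30 N is too much)
- tab_green: green round tab, 22 mm across, 9 mm tall, on the rim of the blue base, 132 mm from the axis; origin at the centre of its underside, 30 mm above the bench. It marks the wanted station, 54 degrees to one side of the plunger's start. The station's hidden hole, on the pin's circle of 95 mm radius, lies anywhere within 10 degrees (17 mm along that circle) either side of the radial line through the tab's centre; just where differs each time
- tab_orange: orange round tab, like the green one, on the other side of the plunger's start: it marks another station's hole, not wanted
- jar_mid (a point): clear culture jar with white lid and a plantlet, 64 mm across, 66 mm tall, loose in a shallow round well in the middle of the platter; point half-way up, 76 mm above the bench
- wash_mid (a point): white wash bottle with blue cap, 60 mm across, 150 mm tall; point half-way up
- dishes_mid (a point): stack of three petri dishes, 90 mm across, 42 mm tall; point at its centre
- beaker_mid (a point): glass beaker, 68 mm across, 85 mm tall; point half-way up
- rack_mid (a point): blue tube rack with capped tubes, 90 x 160 mm, 75 mm tall; point at its centre

How it is judged:
By the outcome, as a careful person would: the job done as asked, in the order asked, and still so for the second after the job is handed in, with the robot touching nothing.
It also fails if it takes over 45 s, if anything falls off the work surface, if the arm or the gripper's body presses on something with over 40 N, if the wrist force passes 120 N, or if a joint passes its speed limit or range.

## Working session

There is one attempt and no reset: what is moved stays moved. The work goes in short steps, Python scripts to look and compute and a tool call to move; the robot and the scene stay as the last step left them, time stands still between calls to the robot, and variables do not carry over. Pictures are saved under pics/ and viewed, and the job is handed in when it is done.

Besides the shell and the picture viewer there is one more tool, called after "Emit:" in YAML: its name, and indented under it one key for each argument. move_arm: Moves the arm, as the interface text tells. Its arguments: {"type":"object","properties":{"series":{"type":"array"}},"required":["series"]}

```bash
mkdir -p pics; cat > h.py <<'E'
import numpy as np, cv2
from cell import readout, snapshot, job, models, env
def w(loc,p):
    R,_=cv2.Rodrigues(np.array(p["rvec"],float)); return R.T@(np.array(loc)-np.array(p["tvec"]).ravel())
def proj(X,p):
    R,_=cv2.Rodrigues(np.array(p["rvec"],float)); c=R@np.array(X)+np.array(p["tvec"]).ravel()
    a=c[:2]/c[2]; s=1+p["k1"]*(a@a); return np.array([p["fx"]*a[0]*s+p["cx"],p["fy"]*a[1]*s+p["cy"]])
def ray(uv,p,z):
    a=np.array([(uv[0]-p["cx"])/p["fx"],(uv[1]-p["cy"])/p["fy"]]);b=a.copy()
    for _ in range(20): b=a/(1+p["k1"]*(b@b))
    R,_=cv2.Rodrigues(np.array(p["rvec"],float)); t=np.array(p["tvec"]).ravel()
    o=-R.T@t; d=R.T@np.array([b[0],b[1],1.]); return o+d*(z-o[2])/d[2]
def save(p,n): cv2.imwrite(f"pics/{n}.png",p["image"][:,:,::-1])
E
python3 - <<'E'
from h import *
np.set_printoptions(precision=4,suppress=True)
print(env.tip_reach,readout.state())
for n in("top","side"):
    p=snapshot(n);save(p,n+"0")
    for q in["axis","knob","tab_green","tab_orange","jar_mid","wash_mid","dishes_mid","beaker_mid","rack_mid"]:
        print(n,q,[(w(d["location"],p),round(d["confidence"],2),proj(w(d["location"],p),p).round()) for d in models.spot_point(q,p)[:2]])
E
```

```text
0.014 {'time_s': 0.0, 'q': array([ 1.0545,  0.4267,  0.0739,  1.6066, -0.0341,  1.1108, -0.0671]), 'joint_velocities': array([-0.0009,  0.0015, -0.0005, -0.0011,  0.0001,  0.0012, -0.0016]), 'joint_torque': array([  0.0004, -93.5829,   3.667 , -45.419 ,  -0.0488,   0.0199,
         0.0001]), 'position': array([ 0.2419, -0.6297,  0.2188]), 'tool_rot': array([ 0.9832,  0.1824, -0.0002, -0.0006]), 'wrist_force': array([-0.1031,  0.6114, -1.2201]), 'wrist_torque': array([-0.0091,  0.0113,  0.0693]), 'opening': 0.09366860126177906}
top axis [(array([0.5781, 0.0372, 0.0418]), 0.91, array([306., 246.]))]
top knob [(array([0.6641, 0.0671, 0.0753]), 0.59, array([290., 204.]))]
top tab_green [(array([ 0.6829, -0.0415,  0.0328]), 0.42, array([341., 199.]))]
top tab_orange [(array([0.6168, 0.1661, 0.0342]), 0.42, array([247., 230.]))]
top jar_mid [(array([0.5796, 0.041 , 0.0721]), 0.69, array([303., 243.]))]
top wash_mid [(array([0.489 , 0.3728, 0.0745]), 0.61, array([144., 290.]))]
top dishes_mid [(array([0.6581, 0.3402, 0.0204]), 0.55, array([170., 216.]))]
top beaker_mid [(array([ 0.4781, -0.
[... 246 characters left out ...]
1., 270.]))]
side knob [(array([0.672 , 0.0684, 0.0764]), 0.48, array([273., 259.]))]
side tab_green [(array([0.6603, 0.3416, 0.0228]), 0.62, array([244., 356.])), (array([ 0.6823, -0.0363,  0.0265]), 0.49, array([281., 252.]))]
side tab_orange [(array([0.6234, 0.1675, 0.0249]), 0.56, array([283., 304.]))]
side jar_mid [(array([0.5751, 0.0403, 0.0741]), 0.77, array([315., 258.]))]
side wash_mid [(array([0.4874, 0.3759, 0.0709]), 0.58, array([325., 364.]))]
side dishes_mid [(array([0.6623, 0.3425, 0.0205]), 0.97, array([243., 357.]))]
side beaker_mid [(array([ 0.4786, -0.3705,  0.0384]), 0.8, array([373., 198.]))]
side rack_mid [(array([ 0.6682, -0.3557,  0.0375]), 0.72, array([311., 194.]))]
```

View pics/top0.png

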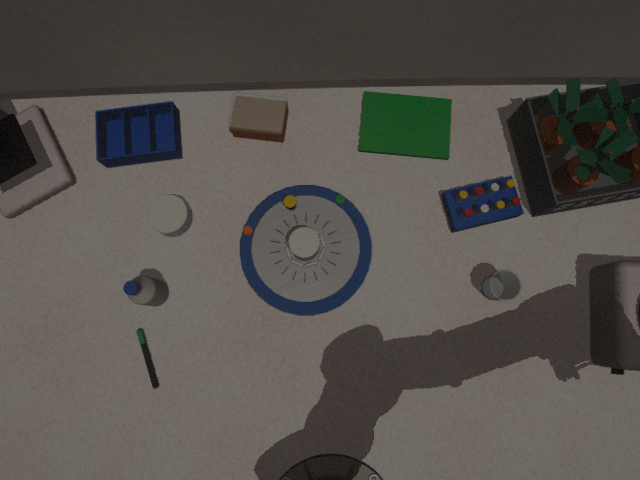

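View pics/side0.png

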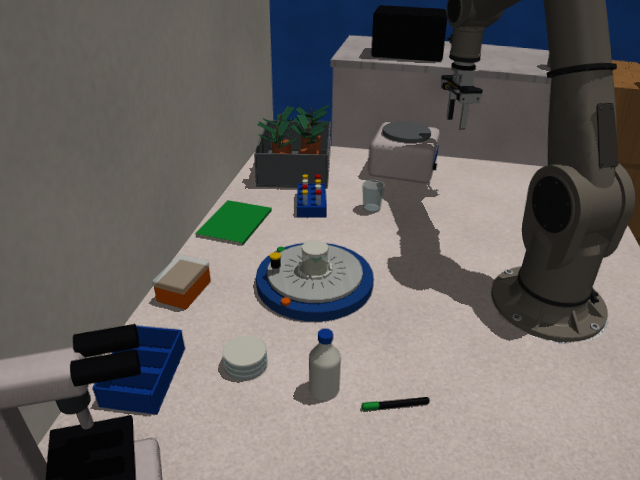

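The pictures agree with the networks. The turntable axis is near pixel (306,246), the yellow knob near (290,202), the green tab at (340,199) and orange at (247,230), and nothing blocks the way. The side view's first "tab_green" hit is actually the dishes. Next I refine the positions by colour.

```bash
python3 - <<'E'
from h import *
from scipy.optimize import least_squares
np.set_printoptions(precision=4,suppress=True)
for n in("top","side"):
    p=snapshot(n); hsv=cv2.cvtColor(p["image"],cv2.COLOR_RGB2HSV)
    ax=np.array([.580,.040,.03]); 
    def blob(lo,hi,c,z,r=16):
        m=cv2.inRange(hsv,lo,hi); k=np.zeros_like(m); cv2.circle(k,tuple(int(v) for v in c),r,255,-1); m&=k
        v,u=np.nonzero(m); return len(u),ray((u.mean(),v.mean()),p,z)
    K=proj([.668,.068,.092],p);G=proj([.683,-.039,.039],p);O=proj([.62,.166,.039],p)
    res={}
    for nm,lo,hi,c,z in(("knob",(20,120,60),(35,255,255),K,.090),("green",(50,120,40),(85,255,255),G,.036),("orange",(3,150,90),(17,255,255),O,.036)):
        res[nm]=blob(lo,hi,c,z); print(n,nm,res[nm])
    # base outline circle: top blue ring
    m=cv2.inRange(hsv,(100,120,30),(125,255,255)); k=np.zeros_like(m); c=proj(ax,p); cv2.circle(k,tuple(int(v) for v in c),80,255,-1); m&=k
    m=cv2.morphologyEx(m,cv2.MORPH_OPEN,np.ones((2,2),np.uint8))
    cs,_=cv2.findContours(m,cv2.RETR_EXTERNAL,cv2.CHAIN_APPROX_NONE); cc=max(cs,key=cv2.contourArea)[:,0]
    if n=="top":
        P=np.array([ray(q,p,.03)[:2] for q in cc])
        f=least_squares(lambda x:np.hypot(*(P-x[:2]).T)-x[2],[.58,.04,.145],loss="soft_l1",f_scale=.002)
        print("axis",f.x)
        a=f.x[:2]
        for nm in res:
            d=res[nm][1][:2]-a; print(nm,np.hypot(*d),np.degrees(np.arctan2(d[1],d[0])))
E
```

```text
top knob (131, array([0.6658, 0.068 , 0.09  ]))
top green (66, array([ 0.6816, -0.0393,  0.036 ]))
top orange (66, array([0.6175, 0.1643, 0.036 ]))
axis [0.5685 0.036  0.1349]
knob 0.10241996131355444 18.20667416300093
green 0.13587975309834108 -33.667682746838096
orange 0.13733034329155472 69.10679836386036
side knob (75, array([0.6658, 0.0705, 0.09  ]))
side green (30, array([ 0.6835, -0.0389,  0.036 ]))
side orange (52, array([0.6178, 0.165 , 0.036 ]))
```

```bash
python3 - <<'E'
from h import *
from scipy.optimize import least_squares
K=np.array([.6658,.0690]);G=np.array([.6824,-.0391]);O=np.array([.6177,.1647]);J=np.array([.5785,.0395])
h=np.hypot
def f(a):return [h(*(K-a))-.095,h(*(G-a))-.132,h(*(O-a))-.132,.3*(a-J)[0],.3*(a-J)[1]]
s=least_squares(f,J);a=s.x;print(a,s.fun)
for q in(K,G,O):d=q-a;print(h(*d),np.degrees(np.arctan2(d[1],d[0])))
E
```

```text
[0.57600932 0.03925297] [-4.10084941e-04  1.29351205e-04  1.93303283e-04 -7.47204354e-04
 -7.41080430e-05]
0.09458991505934211 18.329673796597604
0.13212935120487693 -36.37033186757452
0.13219330328262432 71.61644668057721
```

```bash
cat >> h.py <<'E'
from scipy.spatial.transform import Rotation as Ro
AX=np.array([.576,.0392])
def to(target,yawdeg):
    s=readout.state(); R=Ro.from_quat(s["tool_rot"]); d=R.inv().apply(np.array(target)-s["position"])
    m=R.as_matrix(); D=Ro.from_matrix(np.array([[np.cos(np.radians(yawdeg)),np.sin(np.radians(yawdeg)),0],[np.sin(np.radians(yawdeg)),-np.cos(np.radians(yawdeg)),0],[0,0,-1]]).T)
    rv=(R.inv()*D).as_rotvec()
    print("t",s["time_s"],"pos",s["position"].round(4),"yaw",np.degrees(np.arctan2(m[1,0],m[0,0])).round(2),"tool shift mm",(d*1e3).round(2),"rot",rv.round(4),"F",s["wrist_force"].round(2),"op",round(s["opening"]*1e3,2),"q",s["q"].round(2))
E
python3 -c "
from h import *
to([.6663,.0687,.219],18.1)"
```

```text
t 1.1 pos [ 0.2421 -0.6301  0.2195] yaw 21.01 tool shift mm [ 6.4661e+02 -5.0016e+02  5.0000e-01] rot [-0.0001 -0.      0.0509] F [-0.04  0.43  0.46] op 94.13 q [ 1.05  0.43  0.07  1.61 -0.03  1.11 -0.07]
```

Emit:
move_arm:
  series:
    - [[0.015,-0.0116,0,0,0,0,0.094],[0.0266,-0.0206,0,0,0,0,0.094],[0.0266,-0.0206,0,0,0,0,0.094],[0.0266,-0.0206,0,0,0,0,0.094],[0.0266,-0.0206,0,0,0,0,0.094]]

```text
time_s: 1.52
position: [0.3222, -0.4974, 0.2195]
tool_rot: [0.983, 0.182, 0.0, 0.0]
wrist_force: [0.4, -0.5, -0.0]
opening: 0.094
```

Emit:
move_arm:
  series:
    - [[0.0266,-0.0206,0,0,0,0,0.094],[0.0266,-0.0206,0,0,0,0,0.094],[0.0266,-0.0206,0,0,0,0,0.094],[0.0266,-0.0206,0,0,0,0,0.094],[0.0266,-0.0206,0,0,0,0,0.094]]

```text
time_s: 1.93
position: [0.4095, -0.3535, 0.2197]
tool_rot: [0.983, 0.182, 0.0, 0.0]
wrist_force: [-0.1, -0.2, 0.4]
opening: 0.0944
```

Emit:
move_arm:
  series:
    - [[0.0266,-0.0206,0,0,0,0,0.094],[0.0266,-0.0206,0,0,0,0,0.094],[0.0266,-0.0206,0,0,0,0,0.094],[0.0266,-0.0206,0,0,0,0,0.094],[0.0266,-0.0206,0,0,0,0,0.094]]

```text
time_s: 2.35
position: [0.4968, -0.2096, 0.2198]
tool_rot: [0.983, 0.182, 0.0, 0.0]
wrist_force: [0.9, -1.0, -0.3]
opening: 0.0941
```

```bash
python3 -c "
from h import *
to([.6663,.0687,.219],18.1)"
```

```text
t 2.35 pos [ 0.4968 -0.2096  0.2198] yaw 21.0 tool shift mm [ 258.04 -199.08    0.82] rot [ 0.0003 -0.0004  0.0507] F [ 0.95 -1.03 -0.32] op 94.08 q [ 0.44  0.21 -0.18  1.9   0.04  1.03 -0.97]
```

Emit:
move_arm:
  series:
    - [[0.0266,-0.0206,0,0,0,0,0.094],[0.0266,-0.0206,0,0,0,0,0.094],[0.0266,-0.0206,0,0,0,0,0.094],[0.0266,-0.0206,0,0,0,0,0.094],[0.0266,-0.0206,0,0,0,0,0.094]]

```text
time_s: 2.77
position: [0.584, -0.0658, 0.2197]
tool_rot: [0.983, 0.182, 0.0, 0.0]
wrist_force: [0.3, -1.0, 0.1]
opening: 0.0943
```

Emit:
move_arm:
  series:
    - [[0.0266,-0.0206,0,0,0,0,0.094],[0.0266,-0.0206,0,0,0,0,0.094],[0.0266,-0.0206,0.01,0,0,0,0.07],[0.0266,-0.0206,0.02,0,0,0,0.06],[0.016,-0.0116,0.02,0,0,0.0507,0.06]]

```text
time_s: 3.18
position: [0.6654, 0.0684, 0.1694]
tool_rot: [0.987, 0.159, 0.001, -0.001]
wrist_force: [0.2, -0.2, -0.3]
opening: 0.0774
```

```bash
python3 -c "
from h import *
to([.6663,.0687,.062],18.1)
p=snapshot('side');save(p,'s1');p=snapshot('top');save(p,'t1')"
```

```text
t 3.1833 pos [0.6654 0.0684 0.1694] yaw 18.31 tool shift mm [6.5000e-01 8.0000e-02 1.0744e+02] rot [-0.001  -0.0024  0.0036] F [ 0.17 -0.23 -0.31] op 77.42 q [ 0.01  0.47 -0.28  1.65  0.15  1.03 -1.57]
```

View pics/s1.png

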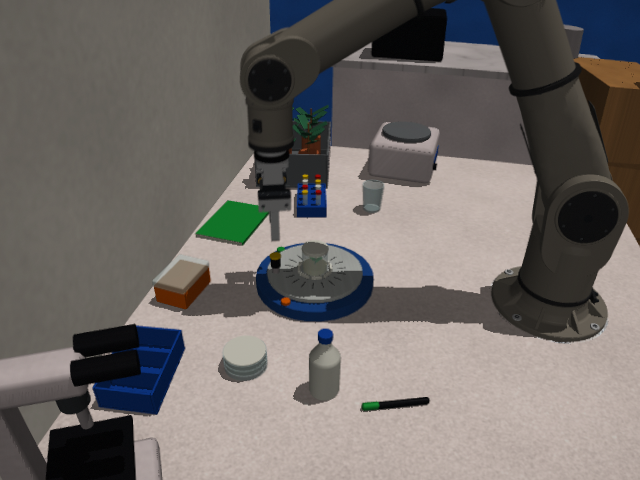

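The gripper stands above the knob at (275,258) in the side view, with the fingers lined up either side of it. Descending.

Emit:
move_arm:
  series:
    - [[0,0,0.02,0,0,0,0.055],[0,0,0.025,0,0,0,0.05],[0,0,0.025,0,0,0,0.05],[0,0,0.022,0,0,0,0.05],[0,0,0.01,0,0,0,0.045]]

```text
time_s: 3.7
position: [0.6626, 0.0631, 0.0653]
tool_rot: [0.988, 0.157, -0.001, 0.0]
wrist_force: [-0.4, -0.0, 0.0]
opening: 0.0467
```

Emit:
move_arm:
  series:
    - [[0,0,0.005,0,0,0,0.04],[0,0,0,0,0,0,0.036],[0,0,0,0,0,0,0.033],[0,0,0,0,0,0,0.031],[0,0,0,0,0,0,0.03]]

```text
time_s: 4.12
position: [0.6645, 0.0649, 0.0639]
tool_rot: [0.988, 0.157, 0.001, -0.0]
wrist_force: [-1.5, 3.3, 1.3]
opening: 0.0303
```

```bash
python3 -c "
from h import *
to([.6663,.0687,.062],18.1)
p=snapshot('side');u,v=proj([.666,.069,.075],p).astype(int);im=p['image'][v-50:v+50,u-60:u+60,::-1];cv2.imwrite('pics/s2.png',cv2.resize(im,(720,600),interpolation=cv2.INTER_CUBIC))
to([.6663,.0687,.062],18.1)"
```

```text
t 4.1167 pos [0.6645 0.0649 0.0639] yaw 18.12 tool shift mm [ 2.89 -3.05  1.87] rot [-0.0002 -0.0019  0.0004] F [-1.46  3.26  1.28] op 30.28 q [-0.    0.59 -0.26  1.73  0.19  0.85 -1.6 ]
t 4.1667 pos [0.6645 0.065  0.0638] yaw 18.13 tool shift mm [ 2.86 -2.95  1.79] rot [-0.0002 -0.0019  0.0005] F [-1.45  3.39  2.09] op 29.96 q [-0.    0.59 -0.26  1.73  0.19  0.85 -1.6 ]
```

View pics/s2.png

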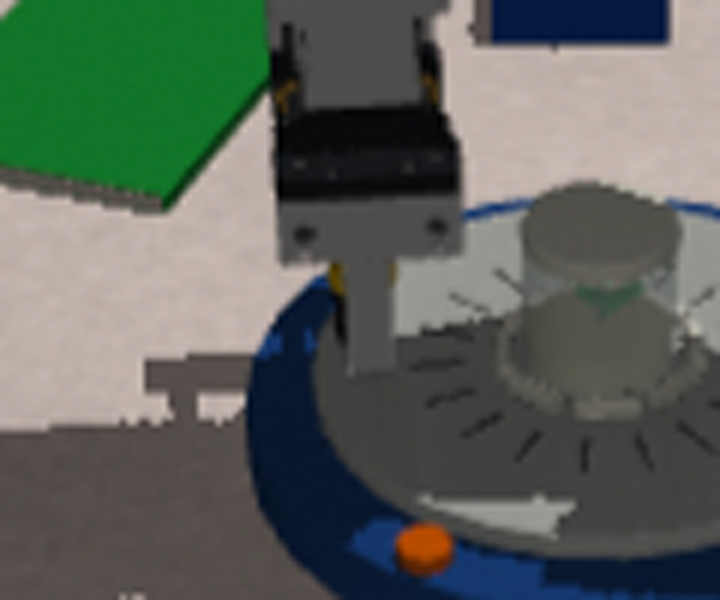

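Contact with 3.4 N: my command fell about 3 mm short, so the +y finger touches the knob. Opening a little and recentring.

Emit:
move_arm:
  series:
    - [[0.001,-0.001,0,0,0,0,0.036],[0.001,-0.001,0.0005,0,0,0,0.036],[0.0009,-0.001,0.001,0,0,0,0.036],[0,0,0,0,0,0,0.034],[0,0,0,0,0,0,0.032]]

```text
time_s: 4.58
position: [0.6657, 0.0681, 0.0609]
tool_rot: [0.988, 0.157, -0.0, 0.0]
wrist_force: [-0.1, -0.2, 0.3]
opening: 0.0324
```

Emit:
move_arm:
  series:
    - [[0,0,0,0,0,0,0.031],[0,0,0,0,0,0,0.03],[0,0,0,0,0,0,0.029],[0,0,0,0,0,0,0.0285],[0,0,0,0,0,0,0.0285]]

```text
time_s: 5.0
position: [0.6658, 0.0679, 0.061]
tool_rot: [0.988, 0.157, 0.0, 0.0]
wrist_force: [0.2, -0.3, 0.4]
opening: 0.0281
```

```bash
python3 -c "
from h import *
to([.6663,.0687,.062],18.1)"
```

```text
t 5.0 pos [0.6658 0.0679 0.061 ] yaw 18.1 tool shift mm [ 0.75 -0.57 -0.99] rot [ 0.0001 -0.0001 -0.    ] F [ 0.18 -0.31  0.42] op 28.1 q [-0.01  0.59 -0.26  1.72  0.19  0.85 -1.61]
```

Emit:
move_arm:
  series:
    - [[0,0,0,0,0,0,0.027],[0,0,0,0,0,0,0.0265],[0,0,0,0,0,0,0.026],[0,0,0,0,0,0,0.0255],[0,0,0,0,0,0,0.0255]]

```text
time_s: 5.42
position: [0.6657, 0.0681, 0.061]
tool_rot: [0.988, 0.157, 0.0, 0.0]
wrist_force: [1.1, -1.4, -0.8]
opening: 0.0266
```

```bash
python3 -c "
from h import *
to([.6663,.0687,.062],18.1)"
```

```text
t 5.4167 pos [0.6657 0.0681 0.061 ] yaw 18.11 tool shift mm [ 0.72 -0.42 -1.01] rot [ 0.     -0.      0.0001] F [ 1.06 -1.36 -0.76] op 26.57 q [-0.01  0.59 -0.26  1.72  0.19  0.85 -1.61]
```

Emit:
move_arm:
  series:
    - [[0,0,0,0,0,0,0.025],[0,0,0,0,0,0,0.0245],[0,0,0,0,0,0,0.024],[0,0,0,0,0,0,0.0235],[0,0,0,0,0,0,0.0235]]

```text
time_s: 5.83
position: [0.6657, 0.0681, 0.061]
tool_rot: [0.988, 0.157, 0.0, -0.0]
wrist_force: [1.8, -2.4, -1.1]
opening: 0.0267
```

```bash
python3 -c "
from h import *
to([.6663,.0687,.062],18.1)"
```

```text
t 5.8333 pos [0.6657 0.0681 0.061 ] yaw 18.11 tool shift mm [ 0.73 -0.36 -0.97] rot [-0.0001 -0.0001  0.0001] F [ 1.81 -2.41 -1.05] op 26.73 q [-0.01  0.59 -0.26  1.72  0.19  0.85 -1.61]
```

Emit:
move_arm:
  series:
    - [[0,0.0005,0,0,0,0,0.0235],[0,0.0005,0,0,0,0,0.0235],[0,0,0,0,0,0,0.0235],[0,0,0,0,0,0,0.0235],[0,0,0,0,0,0,0.0235]]

```text
time_s: 6.25
position: [0.666, 0.0675, 0.061]
tool_rot: [0.988, 0.157, -0.0, -0.0]
wrist_force: [-1.3, 1.4, -0.6]
opening: 0.0268
```

```bash
python3 -c "
from h import *
to([.6663,.0687,.062],18.1);print(readout.state()['wrist_torque'])"
```

```text
t 6.25 pos [0.666  0.0675 0.061 ] yaw 18.12 tool shift mm [ 0.72 -1.07 -0.98] rot [-0.0003 -0.      0.0003] F [-1.34  1.38 -0.59] op 26.79 q [-0.01  0.59 -0.26  1.72  0.19  0.85 -1.61]
[ 0.43202037  0.07141148 -0.02051274]
```

Emit:
move_arm:
  series:
    - [[0,-0.0004,0,0,0,0,0.0225],[0,0,0,0,0,0,0.021],[0,0,0,0,0,0,0.018],[0,0,0,0,0,0,0.015],[0,0,0,0,0,0,0.012]]

```text
time_s: 6.67
position: [0.6659, 0.0675, 0.0611]
tool_rot: [0.988, 0.157, 0.0, -0.0]
wrist_force: [0.6, 0.6, -1.0]
opening: 0.0266
```

```bash
python3 -c "
from h import *
to([.6663,.0687,.062],18.1);print(readout.state()['wrist_torque'])"
```

```text
t 6.6667 pos [0.6659 0.0675 0.0611] yaw 18.1 tool shift mm [ 0.71 -1.01 -0.94] rot [ 0.     -0.0001  0.0001] F [ 0.64  0.63 -1.  ] op 26.63 q [-0.01  0.59 -0.26  1.72  0.19  0.85 -1.61]
[ 0.14752945 -0.10185033 -0.05794646]
```

Emit:
move_arm:
  series:
    - [[0,0,-0.0005,0,0,0,0.008],[0,0,-0.001,0,0,0,0.004],[0,0,-0.001,0,0,0,0.0],[0,0,-0.001,0,0,0,0.0],[0,0,0,0,0,0,0.0]]

```text
time_s: 7.08
position: [0.6658, 0.0675, 0.0645]
tool_rot: [0.988, 0.157, -0.0, 0.0]
wrist_force: [2.2, 0.7, -6.8]
opening: 0.0266
```

```bash
python3 -c "
from h import *
to([.6663,.0687,.062],18.1);print(readout.state()['wrist_torque'])"
```

```text
t 7.0833 pos [0.6658 0.0675 0.0645] yaw 18.1 tool shift mm [ 0.84 -1.04  2.54] rot [-0.      0.0002  0.0001] F [ 2.19  0.71 -6.76] op 26.62 q [-0.01  0.59 -0.26  1.72  0.19  0.85 -1.6 ]
[ 0.14198881 -0.47524803 -0.06378366]
```

Emit:
move_arm:
  series:
    - [[0,0,-0.0015,0,0,0,0.0],[0,0,-0.002,0,0,0,0.0],[0,0,-0.002,0,0,0,0.0],[0,0,-0.002,0,0,0,0.0],[0,0,-0.0005,0,0,0,0.0]]

```text
time_s: 7.5
position: [0.6659, 0.0675, 0.0728]
tool_rot: [0.988, 0.157, 0.0, -0.0]
wrist_force: [2.0, 0.9, -9.1]
opening: 0.0271
```

```bash
python3 -c "
from h import *
to([.6663,.0687,.062],18.1);print(readout.state()['wrist_torque'])
p=snapshot('side');u,v=proj([.666,.069,.075],p).astype(int);im=p['image'][v-50:v+50,u-60:u+60,::-1];cv2.imwrite('pics/s3.png',cv2.resize(im,(720,600),interpolation=cv2.INTER_CUBIC))
"
```

```text
t 7.5 pos [0.6659 0.0675 0.0728] yaw 18.1 tool shift mm [ 0.79 -1.01 10.84] rot [-0. -0.  0.] F [ 1.99  0.88 -9.14] op 27.1 q [-0.01  0.58 -0.26  1.72  0.19  0.87 -1.6 ]
[ 0.11309643 -0.41282164 -0.04270913]
```

View pics/s3.png

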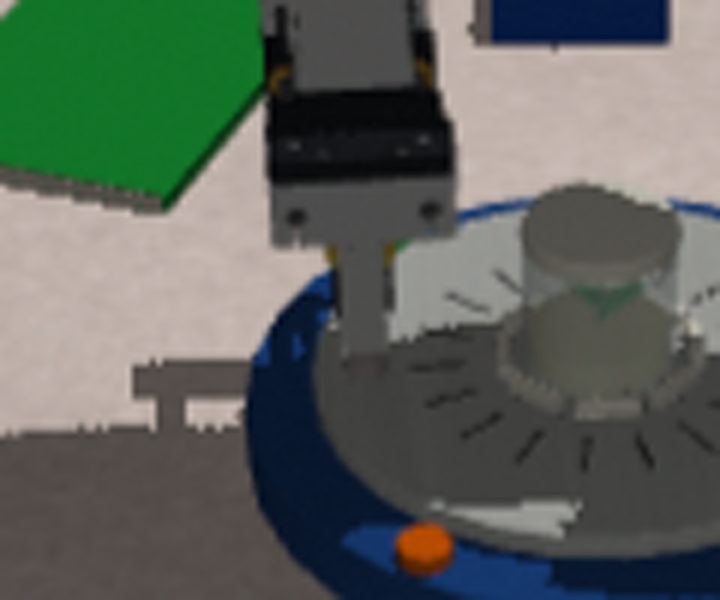

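The gripper has the knob up about 11.5 mm, and the wrist reads about 8 N down, which fits the spring. Now I swing it round the axis at constant height. Rows of 0.08 rad shift 7.55 mm along tool y.

Emit:
move_arm:
  series:
    - [[-4e-05,0.00283,0,0,0,0.03,0.0],[-0.00017,0.00567,0,0,0,0.06,0.0],[-0.0003,0.00755,0,0,0,0.08,0.0],[-0.0003,0.00755,0,0,0,0.08,0.0],[-0.0003,0.00755,0,0,0,0.08,0.0]]

```text
time_s: 7.97
position: [0.6701, 0.0365, 0.0722]
tool_rot: [1.0, -0.01, -0.001, -0.0]
wrist_force: [-1.4, 0.6, -8.1]
opening: 0.0269
```

```bash
cat >> h.py <<'E'
def pol():
    s=readout.state(); d=s["position"][:2]-AX; m=Ro.from_quat(s["tool_rot"]).as_matrix()
    F=Ro.from_quat(s["tool_rot"]).inv().apply(s["wrist_force"])
    print("t %.2f r %.4f ang %.2f yaw %.2f z %.4f op %.2f"%(s["time_s"],np.hypot(*d),np.degrees(np.arctan2(d[1],d[0])),np.degrees(np.arctan2(m[1,0],m[0,0])),s["position"][2],s["opening"]*1e3),"Ftool",F.round(2),"q7",s["q"][6].round(2),"pos",s["position"].round(4))
E
python3 -c "
from h import *
pol()"
```

```text
t 7.97 r 0.0941 ang -1.63 yaw -1.11 z 0.0722 op 26.94 Ftool [-1.36 -0.56  8.09] q7 -1.84 pos [0.6701 0.0365 0.0722]
```

Emit:
move_arm:
  series:
    - [[-0.0003,0.00755,0,0,0,0.08,0.0],[-0.0003,0.00755,0,0,0,0.08,0.0],[-0.0003,0.00755,0,0,0,0.08,0.0],[-0.0003,0.00755,0,0,0,0.08,0.0],[-0.00017,0.00567,0,0,0,0.06,0.0]]

```text
time_s: 8.38
position: [0.6622, 0.0013, 0.072]
tool_rot: [0.98, -0.199, -0.001, 0.0]
wrist_force: [-2.9, 0.5, -7.6]
opening: 0.0268
```

Emit:
move_arm:
  series:
    - [[-4e-05,0.00283,0,0,0,0.03,0.0],[0,0.00095,0,0,0,0.01,0.0],[0,0,0,0,0,0,0.0],[0,0,0,0,0,0,0.0],[0,0,0,0,0,0,0.0]]

```text
time_s: 8.8
position: [0.6611, -0.0013, 0.0721]
tool_rot: [0.977, -0.214, -0.001, 0.0]
wrist_force: [-6.1, -0.4, -8.1]
opening: 0.0266
```

```bash
python3 -c "
from h import *
pol()
p=snapshot('side');u,v=proj([.63,.03,.075],p).astype(int);im=p['image'][v-75:v+75,u-90:u+90,::-1];cv2.imwrite('pics/s4.png',cv2.resize(im,(720,600),interpolation=cv2.INTER_CUBIC))
p=snapshot('top');u,v=proj([.63,.03,.075],p).astype(int);im=p['image'][v-75:v+75,u-90:u+90,::-1];cv2.imwrite('pics/t4.png',cv2.resize(im,(720,600),interpolation=cv2.INTER_CUBIC))
"
```

```text
t 8.80 r 0.0943 ang -25.43 yaw -24.76 z 0.0721 op 26.64 Ftool [-5.34  2.89  8.14] q7 -2.14 pos [ 0.6611 -0.0013  0.0721]
```

View pics/s4.png

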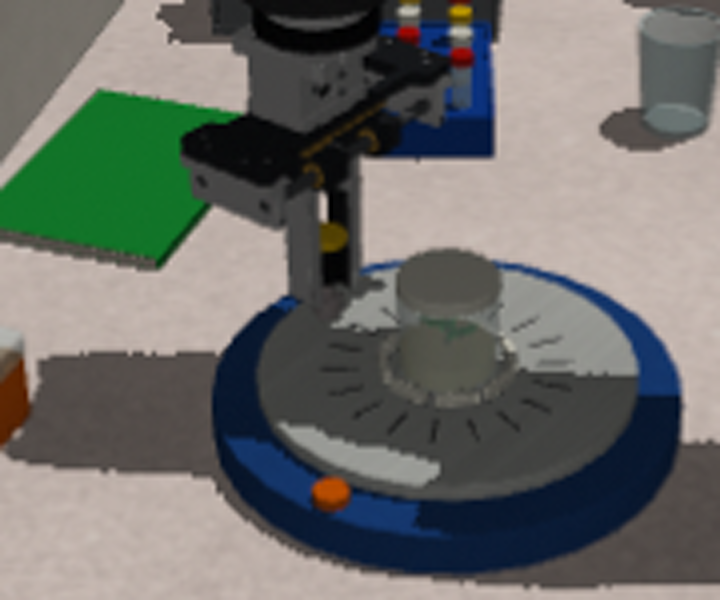

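View pics/t4.png

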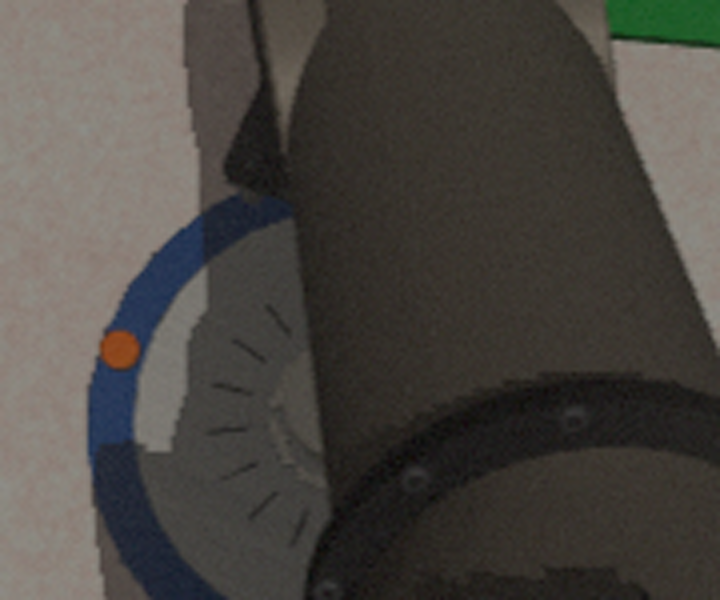

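Side view: the knob is held between the fingers, cap at (330,237), and the jar is still central at (450,300). The turntable followed. Next I lower it to just above the track, about 8.5 mm of lift, and release it gently there.

Emit:
move_arm:
  series:
    - [[0,0,0.0008,0,0,0,0.0],[0,0,0.0008,0,0,0,0.0],[0,0,0.0005,0,0,0,0.0],[0,0,0.0002,0,0,0,0.0],[0,0,0,0,0,0,0.0]]

```text
time_s: 9.32
position: [0.6612, -0.0012, 0.0698]
tool_rot: [0.977, -0.214, -0.001, 0.0]
wrist_force: [-6.0, 0.6, -7.0]
opening: 0.0264
```

```bash
python3 -c "
from h import *
pol()"
```

```text
t 9.32 r 0.0943 ang -25.37 yaw -24.75 z 0.0698 op 26.44 Ftool [-5.65  1.95  6.97] q7 -2.14 pos [ 0.6612 -0.0012  0.0698]
```

Emit:
move_arm:
  series:
    - [[0,0,0.0004,0,0,0,0.0],[0,0,0,0,0,0,0.026],[0,0,0,0,0,0,0.028],[0,0,0,0,0,0,0.03],[0,0,0,0,0,0,0.034]]

```text
time_s: 9.73
position: [0.663, -0.0014, 0.0706]
tool_rot: [0.977, -0.215, 0.001, -0.0]
wrist_force: [-0.3, 0.1, -0.6]
opening: 0.0327
```

```bash
python3 -c "
from h import *
pol()"
```

```text
t 9.73 r 0.0960 ang -25.01 yaw -24.83 z 0.0706 op 32.67 Ftool [-0.31  0.05  0.57] q7 -2.14 pos [ 0.663  -0.0014  0.0706]
```

Emit:
move_arm:
  series:
    - [[0,0,-0.002,0,0,0,0.034],[0,0,-0.003,0,0,0,0.034],[0,0,-0.0025,0,0,0,0.034],[0,0,0,0,0,0,0.032],[0,0,0,0,0,0,0.031]]

```text
time_s: 10.15
position: [0.6621, -0.0015, 0.0777]
tool_rot: [0.977, -0.215, 0.0, -0.0]
wrist_force: [0.6, 1.1, 0.2]
opening: 0.0313
```

```bash
cat >> h.py <<'E'
def crop(n,c=(.655,-.005,.08),k=(45,36),f=8):
    p=snapshot('side');u,v=proj(c,p).astype(int);im=p['image'][v-k[1]:v+k[1],u-k[0]:u+k[0],::-1]
    cv2.imwrite(f'pics/{n}.png',cv2.resize(im,None,fx=f,fy=f,interpolation=cv2.INTER_CUBIC))
    hsv=cv2.cvtColor(p["image"],cv2.COLOR_RGB2HSV);m=cv2.inRange(hsv,(20,120,60),(35,255,255));
    kk=np.zeros_like(m);cv2.circle(kk,(int(u),int(v)),35,255,-1);m&=kk;vv,uu=np.nonzero(m)
    print("yellow n",len(uu),uu.mean().round(1),vv.mean().round(1),"v range",vv.min(),vv.max())
    return p
E
python3 -c "
from h import *
pol();p=crop('s5')
a=np.radians(-25.4);c=AX+.095*np.array([np.cos(a),np.sin(a)])
for l in (0,.008): print(l,proj([*c,.089+l],p))"
```

```text
t 10.15 r 0.0953 ang -25.30 yaw -24.86 z 0.0777 op 31.32 Ftool [ 0.11 -1.24 -0.15] q7 -2.14 pos [ 0.6621 -0.0015  0.0777]
yellow n 51 284.8 237.2 v range 218 241
0 [284.19882422 240.1134349 ]
0.008 [284.11538208 237.39556207]
```

View pics/s5.png

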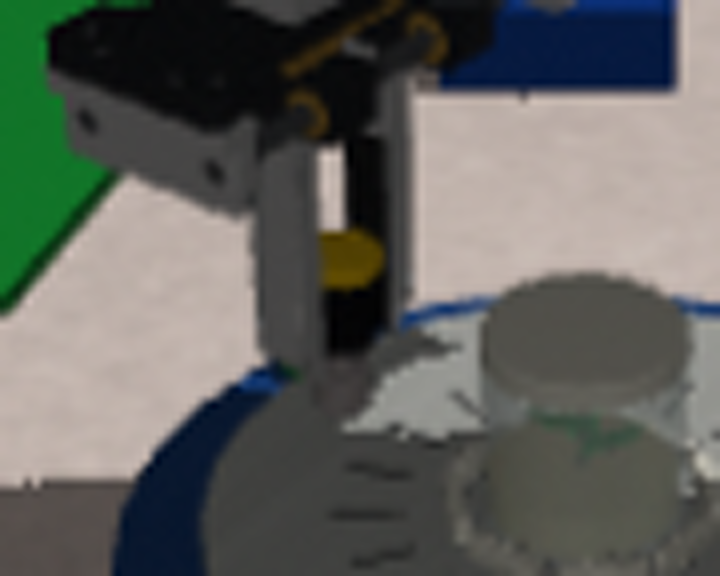

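The knob is riding on the track. The cap is 237 px down in the picture, where 8 mm of lift predicts 237.4 and home predicts 240.1. The trailing finger just touches. I sweep slowly, 2.5 mm per call, which is less than the 3 mm hole clearance, and check the cap height each time.

Emit:
move_arm:
  series:
    - [[0,0.0005,0,0,0,0.0053,0.031],[0,0.0005,0,0,0,0.0053,0.031],[0,0.0005,0,0,0,0.0053,0.031],[0,0.0005,0,0,0,0.0053,0.031],[0,0.0005,0,0,0,0.0053,0.031]]

```text
time_s: 10.62
position: [0.6609, -0.0032, 0.0772]
tool_rot: [0.974, -0.228, 0.0, -0.0]
wrist_force: [1.9, 5.2, -1.6]
opening: 0.0311
```

```bash
cat >> h.py <<'E'
def chk(n):
    s=readout.state();d=s["position"][:2]-AX;a=np.arctan2(d[1],d[0])-.0015/.095
    c=AX+.095*np.array([np.cos(a),np.sin(a)])
    pol();p=crop(n,c=(*c,.09),k=(30,30),f=10)
    for l in (0,.008): print(l,proj([*c,.089+l],p).round(1))
E
python3 -c "
from h import *
chk('a1')"
```

```text
t 10.62 r 0.0949 ang -26.55 yaw -26.39 z 0.0772 op 31.07 Ftool [-0.61 -5.51  1.63] q7 -2.16 pos [ 0.6609 -0.0032  0.0772]
yellow n 45 285.6 236.5 v range 210 241
0 [285.1 239.5]
0.008 [285.  236.8]
```

Emit:
move_arm:
  series:
    - [[0,0.0005,0,0,0,0.0053,0.031],[0,0.0005,0,0,0,0.0053,0.031],[0,0.0005,0,0,0,0.0053,0.031],[0,0.0005,0,0,0,0.0053,0.031],[0,0.0005,0,0,0,0.0053,0.031]]

```text
time_s: 11.08
position: [0.6596, -0.0061, 0.0772]
tool_rot: [0.97, -0.241, -0.0, 0.0]
wrist_force: [0.7, 0.8, 0.8]
opening: 0.0311
```

```bash
sed -i 's/35,255,-1);m&=kk/10,255,-1);m\&=kk/' h.py; python3 -c "
from h import *
chk('a2')"
```

```text
t 11.08 r 0.0951 ang -28.47 yaw -27.93 z 0.0772 op 31.09 Ftool [ 0.31 -1.02 -0.76] q7 -2.18 pos [ 0.6596 -0.0061  0.0772]
yellow n 48 286.0 237.9 v range 235 241
0 [286. 239.]
0.008 [285.9 236.3]
```

View pics/a2.png

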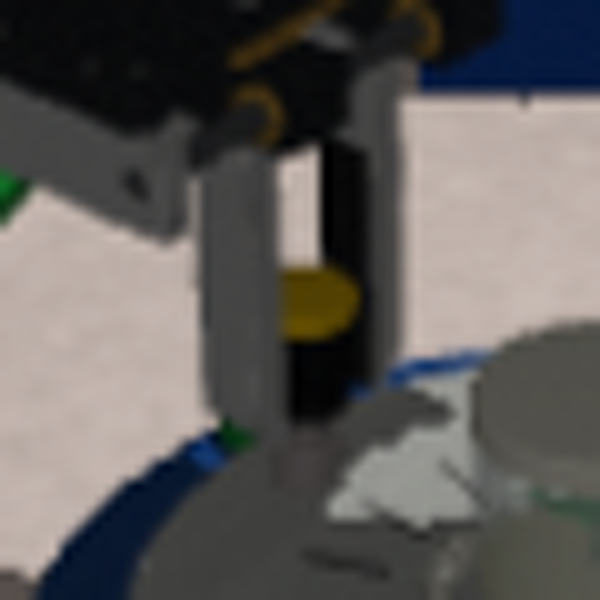

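Emit:
move_arm:
  series:
    - [[0,0.0005,0,0,0,0.0053,0.031],[0,0.0005,0,0,0,0.0053,0.031],[0,0.0005,0,0,0,0.0053,0.031],[0,0.0,0,0,0,0.0,0.031],[0,0.0,0,0,0,0.0,0.031]]

```text
time_s: 11.55
position: [0.6589, -0.0077, 0.0774]
tool_rot: [0.969, -0.249, 0.0, 0.0]
wrist_force: [-0.1, 0.4, 0.2]
opening: 0.0307
```

```bash
python3 -c "
from h import *
chk('a3')"
```

```text
t 11.55 r 0.0952 ang -29.49 yaw -28.83 z 0.0774 op 30.71 Ftool [-0.3  -0.33 -0.19] q7 -2.19 pos [ 0.6589 -0.0077  0.0774]
yellow n 44 286.7 239.8 v range 237 243
0 [286.4 238.8]
0.008 [286.4 236. ]
```

View pics/a3.png

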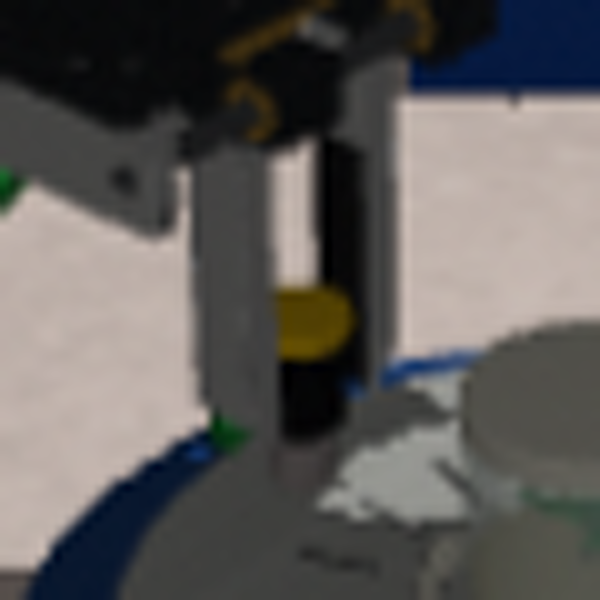

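The cap's lower edge moved from 241 down to 243 px while its trend was upward, so the pin seems to have dropped, at about -30.5° (6° from the tab line). I confirm with a small gentle push.

Emit:
move_arm:
  series:
    - [[0,0.0004,0,0,0,0.0042,0.031],[0,0.0004,0,0,0,0.0042,0.031],[0,0.0004,0,0,0,0.0042,0.031],[0,0.0004,0,0,0,0.0042,0.031],[0,0,0,0,0,0,0.031]]

```text
time_s: 12.02
position: [0.6581, -0.0088, 0.0773]
tool_rot: [0.966, -0.257, 0.0, -0.0]
wrist_force: [0.4, 0.6, -0.5]
opening: 0.0312
```

```bash
python3 -c "
from h import *
chk('a4')"
```

```text
t 12.02 r 0.0951 ang -30.29 yaw -29.80 z 0.0773 op 31.16 Ftool [ 0.04 -0.73  0.54] q7 -2.21 pos [ 0.6581 -0.0088  0.0773]
yellow n 46 287.0 239.7 v range 236 243
0 [286.8 238.5]
0.008 [286.7 235.8]
```

Emit:
move_arm:
  series:
    - [[0,0.0004,0,0,0,0.0042,0.031],[0,0.0004,0,0,0,0.0042,0.031],[0,0.0004,0,0,0,0.0042,0.031],[0,0,0,0,0,0,0.031],[0,0,0,0,0,0,0.031]]

```text
time_s: 12.48
position: [0.6575, -0.0099, 0.0773]
tool_rot: [0.965, -0.263, -0.0, 0.0]
wrist_force: [0.5, -0.0, 0.4]
opening: 0.0309
```

```bash
python3 -c "
from h import *
chk('a5')"
```

```text
t 12.48 r 0.0952 ang -31.04 yaw -30.50 z 0.0773 op 30.89 Ftool [ 0.42 -0.23 -0.44] q7 -2.21 pos [ 0.6575 -0.0099  0.0773]
yellow n 49 287.1 239.1 v range 236 242
0 [287.2 238.4]
0.008 [287.1 235.6]
```

Emit:
move_arm:
  series:
    - [[0,0.0004,0,0,0,0.0042,0.031],[0,0.0004,0,0,0,0.0042,0.031],[0,0.0004,0,0,0,0.0042,0.031],[0,0,0,0,0,0,0.031],[0,0,0,0,0,0,0.031]]

```text
time_s: 12.95
position: [0.6571, -0.0103, 0.0774]
tool_rot: [0.963, -0.269, 0.0, -0.0]
wrist_force: [2.1, 4.7, -1.0]
opening: 0.0311
```

```bash
python3 -c "
from h import *
chk('a6')"
```

```text
t 12.95 r 0.0950 ang -31.38 yaw -31.19 z 0.0774 op 31.14 Ftool [-0.63 -5.07  1.  ] q7 -2.22 pos [ 0.6571 -0.0103  0.0774]
yellow n 48 287.1 239.1 v range 236 242
0 [287.3 238.3]
0.008 [287.2 235.6]
```

View pics/a6.png

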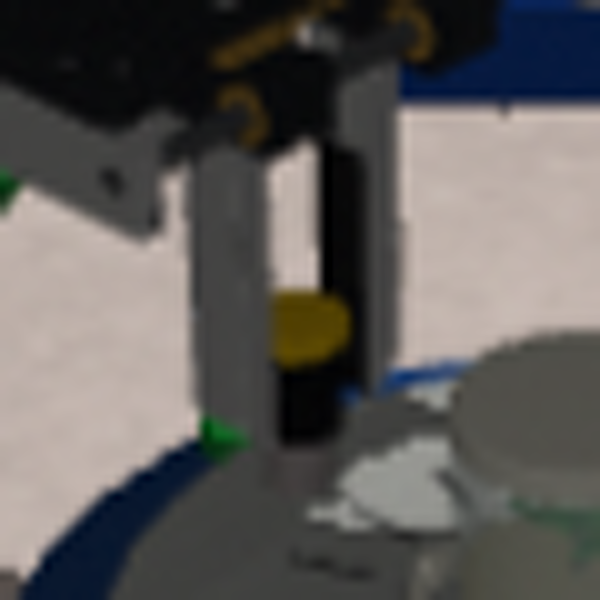

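Emit:
move_arm:
  series:
    - [[0,0.0003,0,0,0,0,0.031],[0,0.0003,0,0,0,0,0.031],[0,0.0002,0,0,0,0,0.031],[0,0,0,0,0,0,0.031],[0,0,0,0,0,0,0.031]]

```text
time_s: 13.42
position: [0.657, -0.0105, 0.0774]
tool_rot: [0.963, -0.269, 0.0, -0.001]
wrist_force: [4.2, 6.7, -2.7]
opening: 0.0313
```

```bash
python3 -c "
from h import *
chk('a7')"
```

```text
t 13.42 r 0.0950 ang -31.50 yaw -31.17 z 0.0774 op 31.31 Ftool [ 0.11 -7.92  2.68] q7 -2.22 pos [ 0.657  -0.0105  0.0774]
yellow n 46 287.3 239.0 v range 236 242
0 [287.4 238.2]
0.008 [287.3 235.5]
```

The knob now stops dead: 7.9 N and no further travel, with the cap at home height. Backing off, opening and lifting clear.

Emit:
move_arm:
  series:
    - [[0,-0.0008,0,0,0,0,0.031],[0,-0.001,0,0,0,0,0.032],[0,-0.0012,0,0,0,0,0.036],[0,0,0,0,0,0,0.042],[0,0,0,0,0,0,0.046]]

```text
time_s: 13.88
position: [0.6579, -0.0093, 0.0772]
tool_rot: [0.963, -0.269, -0.0, 0.0]
wrist_force: [0.3, 0.4, 0.2]
opening: 0.0443
```

Emit:
move_arm:
  series:
    - [[0,0,0,0,0,0,0.05],[0,0,-0.005,0,0,0,0.05],[0,0,-0.015,0,0,0,0.05],[0,0,-0.025,0,0,0,0.05],[0,0,-0.03,0,0,0,0.05]]

```text
time_s: 14.3
position: [0.657, -0.0091, 0.1521]
tool_rot: [0.963, -0.269, -0.001, 0.0]
wrist_force: [0.7, 0.6, 0.8]
opening: 0.0498
```

Emit:
move_arm:
  series:
    - [[0,0,-0.03,0,0,0,0.05],[0,0,-0.03,0,0,0,0.05],[0,0,-0.025,0,0,0,0.05],[0,0,-0.01,0,0,0,0.05],[0,0,0,0,0,0,0.05]]

```text
time_s: 14.72
position: [0.6592, -0.0091, 0.2505]
tool_rot: [0.963, -0.269, 0.002, -0.001]
wrist_force: [-0.5, -0.7, -0.3]
opening: 0.0499
```

```bash
python3 -c "
from h import *
pol()
a=np.radians(-32.0)
c=AX+.095*np.array([np.cos(a),np.sin(a)])
p=crop('b1',c=(.62,.02,.08),k=(90,75),f=4)
hsv=cv2.cvtColor(p['image'],cv2.COLOR_RGB2HSV);m=cv2.inRange(hsv,(20,120,60),(35,255,255))
u,v=proj([*c,.089],p).astype(int)
k=np.zeros_like(m);cv2.circle(k,(int(u),int(v)),12,255,-1);vv,uu=np.nonzero(m&k);print(len(uu),uu.mean(),vv.mean(),vv.min(),vv.max())
for l in(0,.008):print(proj([*c,.090+l],p))
t=snapshot('top');save(t,'t6');save(p,'s6')
for q in ['knob','jar_mid','wash_mid','dishes_mid','beaker_mid','rack_mid']:
  for n,pp in(('s',p),('t',t)):print(q,n,[(w(d['location'],pp).round(4),round(d['confidence'],2)) for d in models.spot_point(q,pp)[:1]])
"
```

```text
t 14.72 r 0.0962 ang -30.12 yaw -31.23 z 0.2505 op 49.91 Ftool [-0.07  0.85  0.27] q7 -2.21 pos [ 0.6592 -0.0091  0.2505]h.py:30: RuntimeWarning: Mean of empty slice.
  print("yellow n",len(uu),uu.mean().round(1),vv.mean().round(1),"v range",vv.min(),vv.max())
  ret = ret.dtype.type(ret / rcount)
Traceback (most recent call last):
  File "h.py", line 30, in crop
    print("yellow n",len(uu),uu.mean().round(1),vv.mean().round(1),"v range",vv.min(),vv.max())
                                                                             ~~~~~~^^
ValueError: zero-size array to reduction operation minimum which has no identity
```

View pics/b1.png

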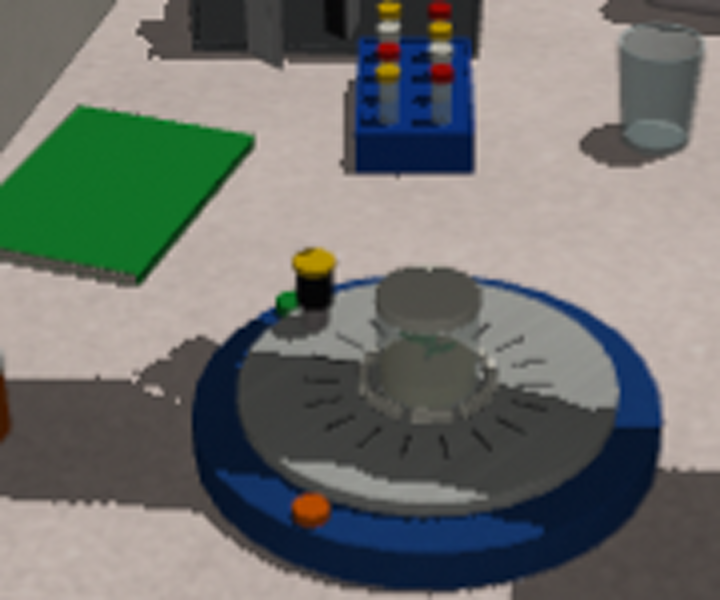

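The robot is clear and the knob stands close to the green tab, cap at (314,262) in the crop. Now a numeric height check against the start picture, and the other objects.

```bash
python3 -c "
from h import *
p=snapshot('side');save(p,'s6');t=snapshot('top');save(t,'t6')
for f,ang in(('side0',17.5),('s6',-31.8)):
  im=cv2.imread('pics/%s.png'%f);hsv=cv2.cvtColor(im,cv2.COLOR_BGR2HSV);m=cv2.inRange(hsv,(20,120,60),(35,255,255))
  for a in(ang,):
    a=np.radians(a);c=AX+.095*np.array([np.cos(a),np.sin(a)]);e=proj([*c,.090],p)
    k=np.zeros_like(m);cv2.circle(k,tuple(int(x) for x in e),11,255,-1);vv,uu=np.nonzero(m&k)
    print(f,'yellow',len(uu),uu.mean().round(2),vv.mean().round(2),vv.min(),vv.max(),'home pred',e.round(2),'lift8 pred',proj([*c,.098],p).round(2))
    b=im.max(2);u=int(round(uu.mean()));print([int(b[v,u]) for v in range(int(e[1])-6,int(e[1])+22)])
for q in ['knob','axis','jar_mid','wash_mid','dishes_mid','beaker_mid','rack_mid']:
  for n,pp in(('s',p),('t',t)):print(q,n,[(w(d['location'],pp).round(4),round(d['confidence'],2)) for d in models.spot_point(q,pp)[:1]])
"
```

```text
side0 yellow 75 275.05 255.45 252 259 home pred [275.01 254.79] lift8 pred [274.89 252.  ]
[189, 187, 164, 110, 147, 174, 175, 175, 176, 171, 140, 80, 27, 6, 7, 5, 6, 6, 5, 5, 30, 63, 64, 62, 63, 70, 103, 142]
s6 yellow 64 285.94 239.14 236 242 home pred [287.08 238.05] lift8 pred [287.01 235.34]
[189, 193, 191, 172, 132, 178, 178, 179, 178, 161, 88, 53, 6, 7, 7, 7, 5, 6, 6, 29, 64, 65, 66, 65, 63, 91, 143, 144]
knob s [(array([ 0.6611, -0.0074,  0.073 ]), 0.5)]
knob t []
axis s [(array([0.5789, 0.042 , 0.0434]), 0.59)]
axis t [(array([0.579 , 0.0396, 0.0421]), 0.8)]
jar_mid s [(array([0.575 , 0.0422, 0.0751]), 0.59)]
jar_mid t [(array([0.5795, 0.0445, 0.075 ]), 0.57)]
wash_mid s [(array([0.4878, 0.3753, 0.0719]), 0.91)]
wash_mid t [(array([0.4873, 0.3716, 0.0748]), 0.58)]
dishes_mid s [(array([0.6609, 0.3402, 0.0202]), 0.82)]
dishes_mid t [(array([0.6584, 0.3373, 0.0224]), 0.87)]
beaker_mid s [(array([ 0.4795, -0.3708,  0.0376]), 0.73)]
beaker_mid t [(array([ 0.4804, -0.3742,  0.0422]), 0.85)]
rack_mid s [(array([ 0.6724, -0.357 ,  0.0382]), 0.78)]
rack_mid t [(array([ 0.667 , -0.3615,  0.0391]), 0.69)]
```

View pics/s6.png

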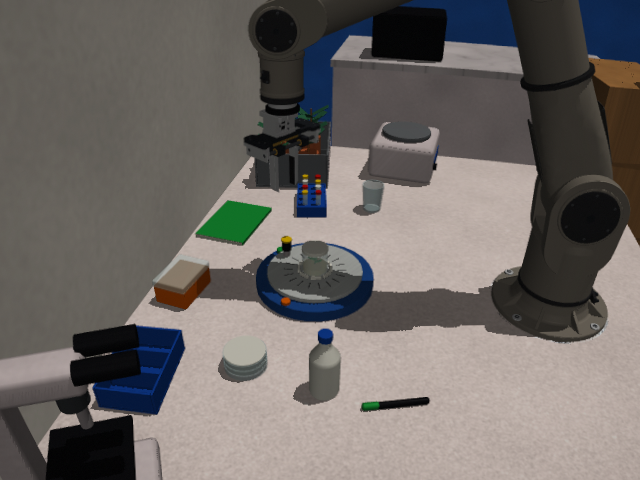

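```bash
python3 -c "
from h import *
print(job.job_done())"
```

```text
the job is handed in; nothing more can be done
None
```

I pulled the plunger up about 11 mm and swung the turntable round. I set the pin down on the track just short of the green station and released it, then pushed the knob along slowly until the pin dropped into the hole. The job was handed in at about 15 s.

**Hole position:** the hole is at about -30°, roughly 6° from the radial line through the tab, which is inside the 10° allowed.

**Pin home:**
- The knob stopped dead in a gentle push of 7.9 N at the wrist, with no further travel.
- With the arm clear, the cap sat 0.5 px from the height predicted for home; the start picture was 0.7 px off. A pin still riding on the track would have shown about 3 px higher. This check is only good to about 1.5 mm of lift.

**Other things:** the jar still stands in the middle. The jar, wash bottle, dishes, beaker and rack all measure within about 5 mm of where they started, which is the networks' accuracy. The gripper is open and clear of everything, 0.25 m up.

**Checks that disagreed or failed:**
- **First approach:** my first approach was about 3 mm off centre, and a finger touched the knob with about 3.6 N while the pin was still in its start hole. I recentred before gripping.
- **Grip width:** the gripper closed to 26.6 mm, not the 24 mm of the black part, and I could not tell why. It held the knob without slipping.
- **Top camera:** the network did not find the knob in the last top picture, so the height check rests on the side camera and the push.

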